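Dock the vial tray on the mixer and shut the gate

ROBOT

A 6-joint arm with a two-finger parallel gripper is mounted at the origin on the work surface; the furniture and walls round the work are solid. World frame = base frame: x ahead of the robot, y to its left, z up, the work surface at z = 0. Lengths are in m, angles in rad, forces in N, time in s.
With the tool pointing down it reaches from about 0.35 to 0.775 m from the base axis. Payload 5.5 kg.
Tool frame: the origin (TCP) lies where the fingers leave the gripper's body, on its centre line; the fingertips stand 73 mm ahead of it and the grasp point (between the pads) lies 54 mm ahead of it; z points along the fingers, y is the direction in which the jaws open and shut (so a half turn about z gives the same grasp; the last joint's range is limited). The gripper opens to 85 mm and grips with 20 to 120 N. Pads are 22 mm wide; open, the fingers measure 114 mm over their backs; the gripper's body (76 mm by 85 mm) begins 54 mm behind the grasp point. The pads swing forward as they close: fully open they stand 13 mm farther back than shut.
Start: joints at [-1.349, 0.313, 0.046, 1.304, 0, 1.431], TCP at [0.204, -0.538, 0.304] pointing down, gripper open.
Joint ranges: [-2.76, 2.76], [-0.86, 1.69], [-1.03, 1.26], [-2.2, 2.34], [-1.47, 1.5], [-3.14, 3.14]. Speed limits (rad/s): [2.57, 2.57, 3.14, 3.14, 3.14, 3.14].

INTERFACE

Orientations are given as a unit quaternion [w, x, y, z].
In Python, from workcell import env, read_camera, job, cut_out gives the robot as it stands.
- The arm moves only by the tool servo_tool, never from a script. Its argument "deltas" is a list of rows, each an object of numbers: "dx", "dy", "dz": the shift along the world's x, y, z in mm; "rx", "ry", "rz": the turn, a rotation vector about the world's x, y, z in rad; "fingers": the closure, from -1 (fully open) to 1 (shut). A call has 1 to 8 rows; each row shifts and turns the commanded pose from where the row before left it; what a row does not reach is not made up. A row lasts 1/10 s, in which the tool goes at most 50 mm and 8.59 degrees, less where a joint would pass 70% of its speed; a pose out of reach is approached as far as the arm can. A call is refused whole if a number of a shift passes 50 or a number of a turn 0.15, either way. A call with a gripper value outside its range is refused whole. The fingers move at their own pace and stop on an object; "newtons" is the grip in N (left out, the last holds). Time passes only in rows, so rows that do not move let the fingers close. It gives the time, the measured TCP pose, the force and the opening at its end, in the units of the state.
- env.get_state(): the state, without advancing time (a new reading comes with each control period).
- read_camera(name): name is "scene" or "top" or "wrist"; returns a dict with "img" (480x640x3 uint8, red, green, blue), "intrinsics" (3x3 intrinsics, pixels), "k1" (the pictures are not rectified: a ray, as slopes to the right and down, at radius r is drawn at 1 + k1 r^2 times it, then the intrinsics apply), "extrinsics" (4x4, takes a point from camera to world coordinates); the wrist camera has in their place "hand_eye" (4x4, takes a point from camera to tool coordinates, whose origin is the TCP and whose axes are the flange's). Camera axes: x right, y down, z forward; pixel columns grow to the right and rows downward; lengths in m; the calibration is good to about 2 mm. A picture is of the moment at which its call begins: read the wrist's pose just before it. There is no depth.
- job.hand_in(): hands the job in, once; it reports no verdict.
Trained networks look in the newest picture that a camera, given by its name, has taken for a name from the list of things; names that differ only in an ending like _2 or _b are one class to them, and where a whole thing is asked for, a point or a joint stands for the part that bears it (a point fixed in the world has none). Each returns a list of dicts, best first, with "confidence" (0 to 1); they miss things now and then, are a little off and sometimes report something else, mostly with a low value. They report only what shows in the picture. A call takes as long as a camera call. They do not tell look-alikes from the thing itself.
- cut_out(target, camera): "region" (480x640 bool, what is visible of it) and "extent" ([left, top, right, bottom] in pixels, round what is visible of it).
The state is a dict: "clock": time; "joint_pos": joint angles; "qvel": joint speeds; "tau": joint torques, N m; "tcp_pos": TCP position; "orientation": TCP orientation; "wrist_force": force on the tool from outside, world axes, zero at the start; "ft_torque": the same for the moment, N m; "finger_gap": finger opening in m.
Only numpy, scipy, OpenCV 4.12 (cv2) and the standard library are available. Lean on these libraries where they do the work, as an engineer would, in place of code of your own. Each camera call takes 0.05 s, during which the arm holds its last target. There are 200 camera calls.

TASK

The tray of vials has been set down askew on the front of the mixer's platform. Without lifting or tipping it, push the tray gently along the platform with the fingertips, straight in between the side guides until it sits square and fully home against the rear stop; only then push the gate round by its red handle until it is fully shut across the tray's front, ready for mixing. Keep all four vials standing in the tray without touching them, and leave everything else on the worktop where it is.

Things in the scene. Friction and masses are not known exactly. Their poses are not given: they have to be found in the camera images.
- mixer: benchtop orbital vial mixer: white housing, flat grey platform on top; fixed. Origin on the worktop; x points from the control panel (display, knob; towards the robot) to the rear stop, y left, z up. Platform top 64 mm above the worktop, from x = -150 to 126, y = -125 to 125 mm. The tray bay (two side guides and a rear stop) is at its rear
- bay_centre (a point): where the centre of the tray's underside lies when the tray is fully home and centred: mixer x = 61, y = 0, z = 64 mm (platform top). The rear stop is 18 mm high; the faces of its two black rubber buffers are at mixer x = 104 mm
- tray: low pale metal tray, open on top, loose, 0.11 to 0.21 kg, 90 mm along its x by 155 mm along its y, 25 mm high, walls 2 mm thick at x = +-43 and y = +-76 mm; origin at the centre of its underside, z up. Starts askew (up to 0.28 rad) on the front half of the platform; at home its x points as the mixer's x. About 3 mm of play a side in the bay
- gate (a joint): retaining gate, a level round steel bar with a black sleeve, swinging about an upright hinge at the left of the bay's mouth: 0 = shut, across the tray's front against the black catch at the right; positive = open, 2.5 rad at most. Open by a, it points along (-sin a, -cos a) in mixer x, y. Stiff hinge (0.06 N m): stays where left. Shut, it clears a tray fully home by 3 mm
- gate_hinge (a point): point on the gate's hinge axis at the height of the bar's axis: mixer x = 9, y = 112.5, z = 80.5 mm (16.5 mm above the platform). The bar is 9 mm thick (sleeve 12.4 mm, 25 to 125 mm from the hinge) and reaches 232 mm from the hinge
- gate_handle (a point): middle of the upright red handle on the gate bar, 150 mm from the hinge axis; the red grip is 16 mm in diameter and runs from 18 mm below to 18 mm above this point (28.5 to 64.5 mm above the platform)
- vial_0: one of four small glass vials with purple caps standing loose in the tray, 22 mm diameter, 47 mm high, 12 g; origin at the centre of its underside, z along its axis. Must stay standing in the tray and not be touched
- vial_1: one of four small glass vials with purple caps standing loose in the tray, 22 mm diameter, 47 mm high, 12 g; origin at the centre of its underside, z along its axis. Must stay standing in the tray and not be touched
- vial_2: one of four small glass vials with purple caps standing loose in the tray, 22 mm diameter, 47 mm high, 12 g; origin at the centre of its underside, z along its axis. Must stay standing in the tray and not be touched
- vial_3: one of four small glass vials with purple caps standing loose in the tray, 22 mm diameter, 47 mm high, 12 g; origin at the centre of its underside, z along its axis. Must stay standing in the tray and not be touched
- used_vial: used glass vial with a purple cap standing on the worktop to the right of the mixer, 22 mm diameter, 47 mm high; origin at the centre of its underside. A bystander: leave it alone
- swab_box: white and blue carton of swabs standing on the worktop to the right of the mixer, 55 x 60 x 90 mm; origin at the centre of its underside. A bystander: leave it alone
- swab_stack: small flat stack of swab sachets on the worktop at the right, 50 x 50 x 9 mm; origin at the centre of its underside. A bystander: leave it alone
- pen: blue and white pen lying on the worktop at the left, 17 x 135 x 16 mm; origin at the centre of its underside. A bystander: leave it alone
- bay_mouth (a point): middle of the line, on the platform's top, where the straight parts of the two side guides begin: mixer x = 19, y = 0, z = 64 mm. The steel guides are 10 mm high, inner faces at mixer y = +-79.5 mm, straight from x = 19 to 103 mm; from x = 19 back to -7 mm they flare outwards by 14 mm a side as a lead-in
Not all that is in view belongs to the job. There is more than one size of the tray; the one meant has the size given above.

How it is judged:
By the outcome, as a careful person would: the job done as asked, in the order asked, and still so for the second after the job is handed in, with the robot touching nothing.
It also fails if it takes over 72 s, if anything falls off the work surface, if the arm or the gripper's body presses on something with over 40 N, if the wrist force passes 120 N, or if a joint passes its speed limit or range.

## Working session

There is one attempt and no reset: what is moved stays moved. The work goes in short steps, Python scripts to look and compute and a tool call to move; the robot and the scene stay as the last step left them, time stands still between calls to the robot, and variables do not carry over. Pictures are saved under pics/ and viewed, about 8 in all and at most 12, crops included, and the job is handed in when it is done.

Besides the shell and the picture viewer there is one more tool, called after "Emit:" in YAML: its name, and indented under it one key for each argument. servo_tool: Moves the arm, as the interface text tells. Its arguments: {"type":"object","properties":{"deltas":{"type":"array"},"newtons":{"type":"number"}},"required":["deltas"]}

```bash
mkdir -p pics; ls; python3 - <<'E'
from workcell import env, read_camera
import cv2, numpy as np
s=env.get_state(); print({k:np.round(v,3).tolist() for k,v in s.items()})
for n in ("scene","top"):
    c=read_camera(n); cv2.imwrite(f"pics/{n}0.png",c["img"][:,:,::-1])
    print(n,np.round(c["intrinsics"],1).tolist(),c["k1"],np.round(c["extrinsics"],3).tolist())
E
```

```text
pics
{'clock': 0.0, 'joint_pos': [-1.349, 0.314, 0.045, 1.304, -0.0, 1.431], 'qvel': [0.001, 0.0, 0.0, -0.001, 0.001, 0.002], 'tau': [-0.0, -48.063, 29.853, 0.019, -0.0, -0.0], 'tcp_pos': [0.203, -0.537, 0.303], 'orientation': [-0.001, 0.984, 0.18, -0.0], 'wrist_force': [-0.422, -0.079, 0.077], 'ft_torque': [0.05, 0.055, 0.04], 'finger_gap': 0.085}
scene [[570.5, 0.0, 320.5], [0.0, 570.5, 237.6], [0.0, 0.0, 1.0]] -0.14194962797885893 [[0.896, -0.318, 0.309, 0.095], [-0.443, -0.666, 0.6, -0.953], [0.016, -0.675, -0.738, 1.189], [0.0, 0.0, 0.0, 1.0]]
top [[482.3, 0.0, 319.5], [0.0, 482.3, 241.5], [0.0, 0.0, 1.0]] 0.013505709690391617 [[0.003, -0.981, 0.195, 0.306], [-1.0, 0.001, 0.02, -0.094], [-0.02, -0.195, -0.981, 1.292], [0.0, 0.0, 0.0, 1.0]]
```

View pics/top0.png

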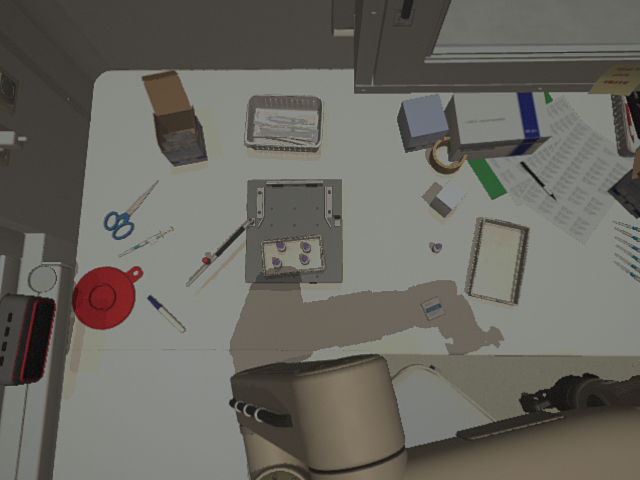

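View pics/scene0.png

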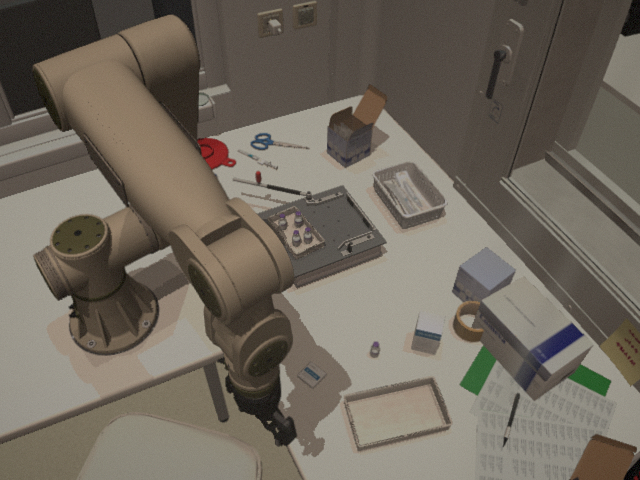

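The tray meant is the small one with four purple-capped vials on the grey platform (top px 292,256). The larger tray on the worktop (top px 497,262) holds no vials and is too big. The gate points down-left from its hinge at about (250,222), with its handle at (206,261). Next I'll measure roughly and enlarge the view.

```bash
cat > h.py <<'E'
from workcell import env, read_camera, job, cut_out
import cv2, numpy as np
from scipy.spatial.transform import Rotation as R
def grab(n):
    s=env.get_state(); c=read_camera(n)
    if n=="wrist":
        T=np.eye(4); q=s["orientation"]; T[:3,:3]=R.from_quat([q[1],q[2],q[3],q[0]]).as_matrix(); T[:3,3]=s["tcp_pos"]
        c["extrinsics"]=T@c["hand_eye"]
    return c
def ray(c,uv):
    K=np.array(c["intrinsics"]); d=(np.array(uv,float)-K[:2,2])/[K[0,0],K[1,1]]; p=d.copy()
    for _ in range(20): p=d/(1+c["k1"]*(p@p))
    return np.array(c["extrinsics"])[:3,:3]@np.r_[p,1]
def px2w(c,uv,z):
    r=ray(c,uv); o=np.array(c["extrinsics"])[:3,3]; return o+r*(z-o[2])/r[2]
def w2px(c,P):
    E=np.array(c["extrinsics"]); K=np.array(c["intrinsics"])
    p=(np.atleast_2d(P)-E[:3,3])@E[:3,:3]; p=p[:,:2]/p[:,2:]
    p=p*(1+c["k1"]*(p**2).sum(1,keepdims=True)); return p*[K[0,0],K[1,1]]+K[:2,2]
def mix(m,P): # mixer pose (x,y,yaw)
    P=np.atleast_2d(P).astype(float); c,s=np.cos(m[2]),np.sin(m[2])
    return np.c_[m[0]+c*P[:,0]-s*P[:,1], m[1]+s*P[:,0]+c*P[:,1], P[:,2]]
def save(n,img,box=None,f=1):
    if box: img=img[box[1]:box[3],box[0]:box[2]]
    cv2.imwrite(f"pics/{n}.png",cv2.resize(img,None,fx=f,fy=f,interpolation=cv2.INTER_CUBIC)[:,:,::-1])
E
python3 - <<'E'
from h import *
c=grab("top")
for uv in [(247,180),(342,180),(342,283),(247,282)]: print(px2w(c,uv,.064).round(3))
print("hinge",px2w(c,(250,222),.0805).round(3),"handle",px2w(c,(206,260),.09).round(3), "tip",px2w(c,(188,285),.0805).round(3))
for u in [(263,238),(320,236),(325,271),(265,277)]: print("tray",px2w(c,u,.085).round(3))
w=grab("wrist"); print(np.round(w["hand_eye"],3).tolist(),w["intrinsics"],w["k1"])
for t in ("tray","mixer","gate_handle"):
    for r in cut_out(t,"top")[:3]: print(t,r["confidence"],r["extent"])
E
```

```text
[0.718 0.125 0.064]
[ 0.717 -0.128  0.064]
[ 0.442 -0.127  0.064]
[0.445 0.116 0.064]
hinge [0.599 0.111 0.081] handle [0.498 0.218 0.09 ] tip [0.435 0.263 0.081]
tray [0.555 0.075 0.085]
tray [ 0.561 -0.071  0.085]
tray [ 0.47  -0.083  0.085]
tray [0.455 0.068 0.085]
[[0.0, -0.954, -0.299, 0.076], [1.0, 0.001, -0.0, 0.001], [0.0, -0.299, 0.954, -0.07], [0.0, 0.0, 0.0, 1.0]] [[394.83439457   0.         318.28617499]
 [  0.         394.83439457 235.00247762]
 [  0.           0.           1.        ]] -0.07304668029471592
tray 0.81 [466.1, 218.3, 532.6, 304.1]
tray 0.57 [260.2, 234.2, 326.5, 275.7]
mixer 0.87 [187.7, 179.0, 342.4, 288.7]
gate_handle 0.82 [187.1, 214.1, 253.2, 286.4]
```

Emit:
servo_tool:
  deltas:
    - {"dx":20,"dy":35,"dz":5,"rz":-0.02}
    - {"dx":25,"dy":35,"dz":5,"rz":-0.02}
    - {"dx":25,"dy":35,"dz":5,"rz":-0.02}
    - {"dx":25,"dy":35,"dz":5,"rz":-0.02}
    - {"dx":25,"dy":35,"dz":5,"rz":-0.02}
    - {"dx":25,"dy":35,"dz":5,"rz":-0.02}
    - {"dx":25,"dy":35,"dz":5,"rz":-0.03}
    - {"dx":25,"dy":35,"dz":5,"rz":-0.03}

```text
invalid input at $.deltas[0]: expected keys dx, dy, dz, rx, ry, rz, fingers
```

Emit:
servo_tool:
  deltas:
    - {"dx":25,"dy":35,"dz":5,"rz":-0.03}
    - {"dx":25,"dy":35,"dz":5,"rz":-0.03}
    - {"dx":25,"dy":35,"dz":5,"rz":-0.02}
    - {"dx":25,"dy":35,"dz":0,"rz":-0.02}
    - {"dx":25,"dy":35,"dz":0,"rz":-0.02}
    - {"dx":25,"dy":35,"dz":0,"rz":-0.02}
    - {"dx":25,"dy":35,"rz":-0.02}
    - {"dx":25,"dy":35,"rz":-0.02}

```text
invalid input at $.deltas[0]: expected keys dx, dy, dz, rx, ry, rz, fingers
```

Emit:
servo_tool:
  deltas:
    - {"dy":15}
    - {}
    - {}

```text
invalid input at $.deltas[0]: expected keys dx, dy, dz, rx, ry, rz, fingers
```

```bash
python3 - <<'E'
from h import *
w=grab("wrist"); save("wrist1",w["img"]); np.save("w1.npy",w,allow_pickle=True)
for t in ("tray","gate_handle","vial_0"):
    for r in cut_out(t,"wrist")[:5]: print(t,r["confidence"],r["extent"])
E
```

```text
tray 0.59 [424.6, 0.0, 455.5, 12.9]
```

View pics/wrist1.png

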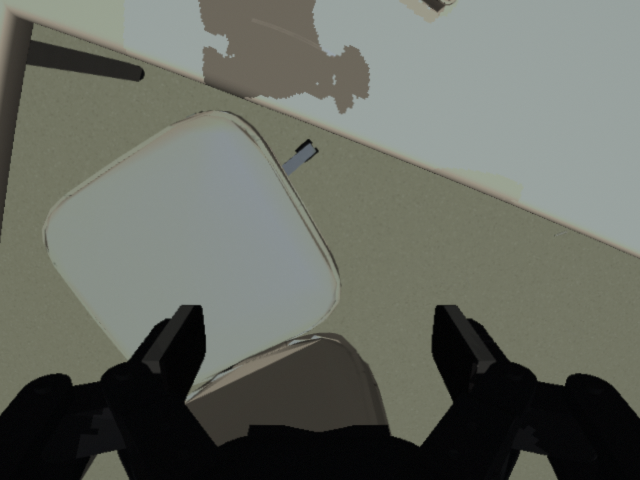

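The moves were refused because every key has to be given, so the arm is still at its start. This picture shows only a chair and the open fingers, with tips at about (190,310) and (450,310).

Emit:
servo_tool:
  deltas:
    - {"dx":20,"dy":35,"dz":5,"rx":0,"ry":0,"rz":-0.02,"fingers":-1}
    - {"dx":25,"dy":35,"dz":5,"rx":0,"ry":0,"rz":-0.02,"fingers":-1}
    - {"dx":25,"dy":35,"dz":5,"rx":0,"ry":0,"rz":-0.02,"fingers":-1}
    - {"dx":25,"dy":35,"dz":5,"rx":0,"ry":0,"rz":-0.02,"fingers":-1}
    - {"dx":25,"dy":35,"dz":5,"rx":0,"ry":0,"rz":-0.02,"fingers":-1}
    - {"dx":25,"dy":35,"dz":5,"rx":0,"ry":0,"rz":-0.02,"fingers":-1}
    - {"dx":25,"dy":35,"dz":5,"rx":0,"ry":0,"rz":-0.03,"fingers":-1}
    - {"dx":25,"dy":35,"dz":5,"rx":0,"ry":0,"rz":-0.03,"fingers":-1}

```text
clock: 1.35
tcp_pos: [0.3993, -0.2563, 0.3444]
orientation: [0.0, 0.996, 0.09, 0.0]
wrist_force: [0.2, 0.6, 0.0]
finger_gap: 0.0857
```

Emit:
servo_tool:
  deltas:
    - {"dx":25,"dy":35,"dz":5,"rx":0,"ry":0,"rz":-0.03,"fingers":-1}
    - {"dx":25,"dy":35,"dz":5,"rx":0,"ry":0,"rz":-0.03,"fingers":-1}
    - {"dx":25,"dy":35,"dz":0,"rx":0,"ry":0,"rz":-0.02,"fingers":-1}
    - {"dx":25,"dy":35,"dz":0,"rx":0,"ry":0,"rz":-0.02,"fingers":-1}
    - {"dx":25,"dy":35,"dz":0,"rx":0,"ry":0,"rz":-0.02,"fingers":-1}
    - {"dx":25,"dy":35,"dz":0,"rx":0,"ry":0,"rz":-0.02,"fingers":-1}
    - {"dx":25,"dy":35,"dz":0,"rx":0,"ry":0,"rz":-0.02,"fingers":-1}
    - {"dx":25,"dy":35,"dz":0,"rx":0,"ry":0,"rz":-0.02,"fingers":-1}

```text
clock: 2.15
tcp_pos: [0.5993, 0.0239, 0.3541]
orientation: [0.0, 1.0, 0.001, 0.0]
wrist_force: [0.4, -1.0, 1.1]
finger_gap: 0.0855
```

Emit:
servo_tool:
  deltas:
    - {"dx":0,"dy":15,"dz":0,"rx":0,"ry":0,"rz":0,"fingers":-1}
    - {"dx":0,"dy":0,"dz":0,"rx":0,"ry":0,"rz":0,"fingers":-1}
    - {"dx":0,"dy":0,"dz":0,"rx":0,"ry":0,"rz":0,"fingers":-1}

```text
clock: 2.45
tcp_pos: [0.5979, 0.0369, 0.3539]
orientation: [0.0, 1.0, 0.001, -0.0]
wrist_force: [-0.9, -0.2, -0.3]
finger_gap: 0.0855
```

```bash
python3 - <<'E'
from h import *
w=grab("wrist"); save("wrist2",w["img"]); np.save("w2.npy",w,allow_pickle=True)
for t in ("tray","gate_handle","vial_0"):
    for r in cut_out(t,"wrist")[:5]: print(t,r["confidence"],r["extent"])
E
```

```text
tray 0.7 [269.6, 236.0, 440.9, 344.0]
gate_handle 0.75 [95.0, 187.4, 243.8, 358.7]
gate_handle 0.37 [605.4, 330.5, 640.0, 377.4]
vial_0 0.87 [316.7, 256.2, 341.3, 295.1]
vial_0 0.66 [375.4, 287.2, 397.8, 329.2]
vial_0 0.61 [305.1, 292.8, 332.5, 335.5]
vial_0 0.56 [384.8, 255.8, 410.3, 295.5]
```

View pics/wrist2.png

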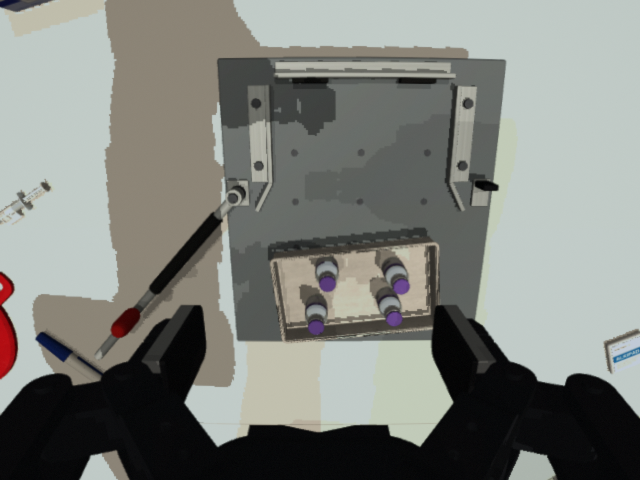

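The wrist picture shows the platform corners at (219,59), (505,60), (491,340) and (238,340), and the tray rim about (270,246)-(438,237)-(440,330)-(283,341). The hinge is at (236,195), the red handle at (126,322), and the catch at (484,185).

```bash
python3 - <<'E'
from h import *
from scipy.optimize import least_squares
w=np.load("w2.npy",allow_pickle=True).item()
M=np.array([[126,125,64],[126,-125,64],[-150,-125,64],[-150,125,64],[9,112.5,90]])/1e3
uv=np.array([(219,59),(505,60),(491,340),(238,340),(236,195)])
f=lambda m:(w2px(w,mix(m,M))-uv).ravel()
r=least_squares(f,[.592,0,0]); print("mixer",r.x.round(4),r.fun.round(1)); np.save("m.npy",r.x); m=r.x
T=np.array([[45,77.5,25],[45,-77.5,25],[-45,-77.5,25],[-45,77.5,25]])/1e3
ut=np.array([(269,246),(438,236),(440,330),(283,341)])
for z in (64,):
  g=lambda t:(w2px(w,mix(t,T+[0,0,z/1e3]))-ut).ravel()
  t=least_squares(g,[.51,0,.05]); print("tray",t.x.round(4),t.fun.round(1))
h=px2w(w,(126,322),.097); hg=mix(m,[[.009,.1125,.097]])[0]
print("handle",h.round(4),"hinge",hg.round(4),np.linalg.norm((h-hg)[:2]))
im=w["img"].copy()
def poly(P,col):
    cv2.polylines(im,[np.int32(w2px(w,P)*4).reshape(-1,1,2)],True,col,1,cv2.LINE_AA,2)
poly(mix(m,M[:4]),(255,0,0)); poly(mix(t.x,T+[0,0,.064]),(0,255,0)); poly(mix(t.x,T*[1,1,0]+[0,0,.064]),(0,255,255))
for s in(1,-1): poly(mix(m,[[.019,s*.0795,.074],[.103,s*.0795,.074]]),(255,255,0))
poly(mix(m,[[.104,-.06,.073],[.104,.06,.073]]),(255,0,255))
save("ov",im,(90,40,520,370),1.8)
E
```

```text
mixer [ 0.5954 -0.0073  0.0217] [ -0.1  -0.1   4.7  -4.4 -12.1  -2.7   4.8   2.2   1.3   4.1]
tray [ 0.5157 -0.0015  0.0822] [ 0.2  4.9  3.1  1.9 -0.7 -4.1 -2.8 -3.4]
handle [0.4843 0.2186 0.097 ] hinge [0.602  0.1054 0.097 ] 0.1633313266293826
```

View pics/ov.png

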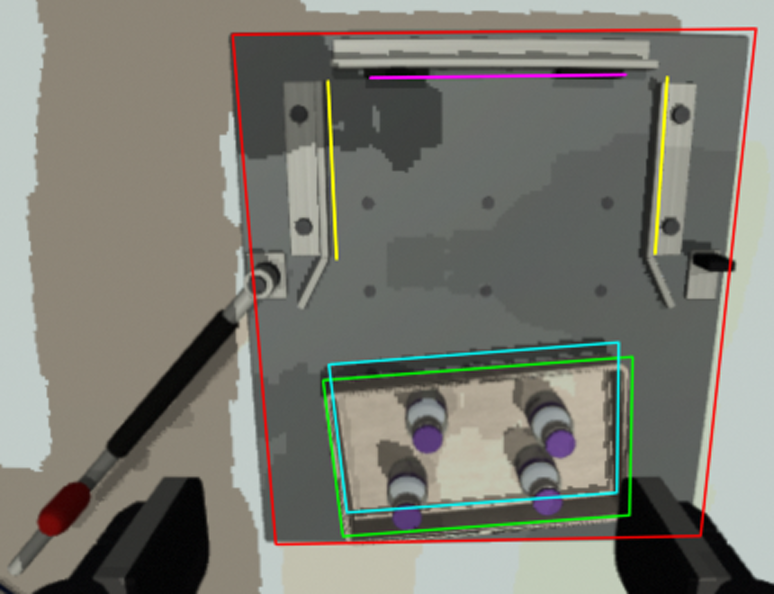

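The front-right platform corner is hidden by a finger, so my click there was wrong, and my rear tray clicks were base points rather than rim. I'll refit using the guides and view an enlarged crop of the tray.

```bash
python3 - <<'E'
from h import *
from scipy.optimize import least_squares
w=np.load("w2.npy",allow_pickle=True).item()
M=np.array([[126,125,64],[126,-125,64],[-150,125,64],[103,79.5,74],[19,79.5,74],[103,-79.5,74],[19,-79.5,74],[-7,93.5,74],[-7,-93.5,74],[9,112.5,90]])/1e3
ov=np.array([(232,35),(750,36),(268,540),(323,82),(326,258),(669,84),(650,257),(302,305),(671,305),(262,282)])
uv=ov/1.8+[90,40]
f=lambda m:(w2px(w,mix(m,M))-uv).ravel()
r=least_squares(f,[.592,0,0],loss="soft_l1"); m=r.x; print("mixer",m.round(4)); print(f(m).reshape(-1,2).round(1).tolist()); np.save("m.npy",m)
im=w["img"].copy()
def poly(P,col):
    cv2.polylines(im,[np.int32(w2px(w,P)*16).reshape(-1,1,2)],True,col,1,cv2.LINE_AA,4)
poly(mix(m,M[[0,1,2]]),(255,0,0))
im=(255*(im/255.)**.6).astype(np.uint8)
save("tr",im,(255,225,455,355),4)
E
```

```text
mixer [ 0.5944 -0.0044  0.0053]
[[-0.9, -1.8], [1.9, -0.7], [-1.1, 1.4], [1.2, -1.3], [2.7, -0.1], [-2.7, -1.6], [-0.5, 0.4], [1.7, 2.1], [0.1, 1.8], [-1.4, 1.5]]
```

View pics/tr.png

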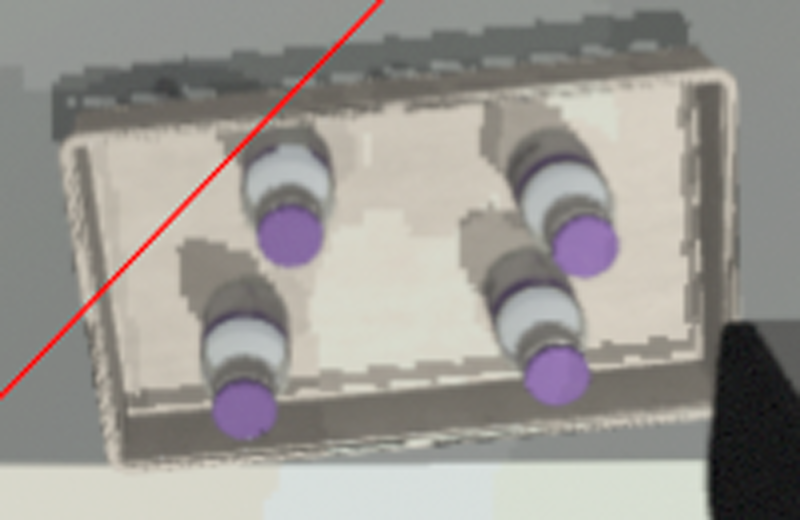

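```bash
python3 - <<'E'
from h import *
from scipy.optimize import least_squares
w=np.load("w2.npy",allow_pickle=True).item(); E0=np.array(w["extrinsics"]).copy()
M=np.array([[126,125,64],[126,-125,64],[-150,125,64],[103,79.5,74],[19,79.5,74],[103,-79.5,74],[19,-79.5,74],[-7,93.5,74],[-7,-93.5,74]])/1e3
ov=np.array([(232,35),(750,36),(268,540),(323,82),(326,258),(669,84),(650,257),(302,305),(671,305)])
uv=ov/1.8+[90,40]
T=np.array([[45,77.5,89],[45,-77.5,89],[-45,77.5,89],[-45,-77.5,89]])/1e3
ut=np.array([(63,140),(738,72),(113,467),(733,411)])/4+[255,225]
def f(p):
    E=E0.copy(); E[:3,:3]=R.from_rotvec([p[6]/20,p[7]/20,0]).as_matrix()@E0[:3,:3]; E[2,3]+=p[8]; w["extrinsics"]=E
    return np.r_[(w2px(w,mix(p[:3],M))-uv).ravel(),(w2px(w,mix(p[3:6],T))-ut).ravel(),p[6:]*200]
r=least_squares(f,[.592,0,0,.51,0,.08,0,0,0],loss="soft_l1"); p=r.x; print(p.round(4)); print(f(p)[:26].reshape(-1,2).round(1).tolist())
m,t=p[:3],p[3:6]; d=t[:2]-m[:2]; c,s=np.cos(m[2]),np.sin(m[2]); print("tray in mixer",c*d[0]+s*d[1],-s*d[0]+c*d[1],t[2]-m[2])
np.save("m.npy",m)
h=px2w(w,(126,322),.097); hg=mix(m,[[.009,.1125,.097]])[0]; v=(h-hg)[:2]; 
print("handle",h.round(4),"hinge",hg.round(4),np.linalg.norm(v),"a",np.arctan2(-v[0],-v[1])+m[2])
print("tray rim corners",mix(t,T).round(3).tolist())
E
```

```text
[ 5.940e-01 -4.600e-03  7.300e-03  5.087e-01 -2.600e-03  1.028e-01
  1.000e-04  2.000e-04  3.300e-03]
[[-0.1, -0.6], [-0.0, -0.1], [-0.1, 0.2], [1.5, -0.4], [3.2, -0.1], [-4.1, -1.1], [-1.6, 0.0], [2.4, 1.8], [-1.0, 1.1], [-0.4, -1.4], [-0.1, -0.5], [-0.3, 1.5], [1.4, 1.2]]
tray in mixer -0.08534128786765037 0.002629234206026769 0.0954954222437053
handle [0.4823 0.2204 0.097 ] hinge [0.6022 0.108  0.097 ] 0.16433856755112966 a 2.331557597075947
tray rim corners [[0.545, 0.079, 0.089], [0.561, -0.075, 0.089], [0.456, 0.07, 0.089], [0.472, -0.084, 0.089]]
```

The tray sits at mixer (-85, +3) mm with a yaw of about 0.095, which is plausible. Handle radius is about 150–160 mm and a≈2.3. I'll approach in front of the tray with the fingers open; the tips are about 61 mm ahead of the TCP when open.

Emit:
servo_tool:
  deltas:
    - {"dx":-20,"dy":-5,"dz":0,"rx":0,"ry":0,"rz":0.007,"fingers":-1}
    - {"dx":-30,"dy":-8,"dz":0,"rx":0,"ry":0,"rz":0,"fingers":-1}
    - {"dx":-30,"dy":-8,"dz":0,"rx":0,"ry":0,"rz":0,"fingers":-1}
    - {"dx":-30,"dy":-8,"dz":0,"rx":0,"ry":0,"rz":0,"fingers":-1}
    - {"dx":-30,"dy":-8,"dz":0,"rx":0,"ry":0,"rz":0,"fingers":-1}
    - {"dx":-30,"dy":-6,"dz":-10,"rx":0,"ry":0,"rz":0,"fingers":-1}
    - {"dx":-10,"dy":0,"dz":-30,"rx":0,"ry":0,"rz":0,"fingers":-1}
    - {"dx":0,"dy":0,"dz":-40,"rx":0,"ry":0,"rz":0,"fingers":-1}

```text
clock: 3.45
tcp_pos: [0.4178, -0.0069, 0.2753]
orientation: [0.001, 1.0, 0.003, 0.003]
wrist_force: [0.7, -1.2, -0.0]
finger_gap: 0.085
```

Emit:
servo_tool:
  deltas:
    - {"dx":0,"dy":0,"dz":-40,"rx":0,"ry":0,"rz":0,"fingers":-1}
    - {"dx":0,"dy":0,"dz":-40,"rx":0,"ry":0,"rz":0,"fingers":-1}
    - {"dx":0,"dy":0,"dz":-30,"rx":0,"ry":0,"rz":0,"fingers":-1}
    - {"dx":0,"dy":0,"dz":-20,"rx":0,"ry":0,"rz":0,"fingers":-1}
    - {"dx":0,"dy":0,"dz":-10,"rx":0,"ry":0,"rz":0,"fingers":-1}
    - {"dx":0,"dy":0,"dz":0,"rx":0,"ry":0,"rz":0,"fingers":-1}

```text
clock: 4.05
tcp_pos: [0.4176, -0.0062, 0.1332]
orientation: [-0.0, 1.0, 0.004, -0.001]
wrist_force: [-0.2, -0.9, 0.2]
finger_gap: 0.0858
```

```bash
python3 - <<'E'
from h import *
s=env.get_state(); print(s["tcp_pos"].round(4) if hasattr(s["tcp_pos"],"round") else s["tcp_pos"],s["clock"])
w=grab("wrist"); save("wrist3",w["img"])
E
```

```text
[ 0.4176 -0.0062  0.1332] 4.05
```

View pics/wrist3.png

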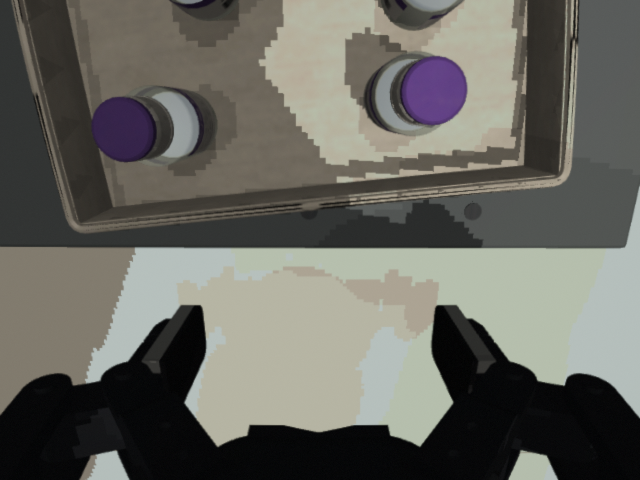

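The tray is centred ahead of the gripper, with its front rim from (75,230) to (565,185). The platform's front edge is level at row 247, so the tool yaw matches. Now I'll push gently.

Emit:
servo_tool:
  deltas:
    - {"dx":5,"dy":0,"dz":0,"rx":0,"ry":0,"rz":0,"fingers":-1}
    - {"dx":5,"dy":0,"dz":0,"rx":0,"ry":0,"rz":0,"fingers":-1}
    - {"dx":5,"dy":0,"dz":0,"rx":0,"ry":0,"rz":0,"fingers":-1}
    - {"dx":3,"dy":0,"dz":0,"rx":0,"ry":0,"rz":0,"fingers":-1}
    - {"dx":2,"dy":0,"dz":0,"rx":0,"ry":0,"rz":0,"fingers":-1}
    - {"dx":2,"dy":0,"dz":0,"rx":0,"ry":0,"rz":0,"fingers":-1}
    - {"dx":2,"dy":0,"dz":0,"rx":0,"ry":0,"rz":0,"fingers":-1}
    - {"dx":2,"dy":0,"dz":0,"rx":0,"ry":0,"rz":0,"fingers":-1}

```text
clock: 4.9
tcp_pos: [0.4445, -0.0058, 0.1338]
orientation: [0.0, 1.0, 0.004, -0.0]
wrist_force: [-0.2, -0.3, 0.3]
finger_gap: 0.0853
```

Emit:
servo_tool:
  deltas:
    - {"dx":2,"dy":0,"dz":0,"rx":0,"ry":0,"rz":0,"fingers":-1}
    - {"dx":2,"dy":0,"dz":0,"rx":0,"ry":0,"rz":0,"fingers":-1}
    - {"dx":2,"dy":0,"dz":0,"rx":0,"ry":0,"rz":0,"fingers":-1}
    - {"dx":2,"dy":0,"dz":0,"rx":0,"ry":0,"rz":0,"fingers":-1}
    - {"dx":2,"dy":0,"dz":0,"rx":0,"ry":0,"rz":0,"fingers":-1}
    - {"dx":2,"dy":0,"dz":0,"rx":0,"ry":0,"rz":0,"fingers":-1}
    - {"dx":2,"dy":0,"dz":0,"rx":0,"ry":0,"rz":0,"fingers":-1}
    - {"dx":2,"dy":0,"dz":0,"rx":0,"ry":0,"rz":0,"fingers":-1}

```text
clock: 5.7
tcp_pos: [0.4606, -0.0058, 0.1338]
orientation: [0.0, 1.0, 0.004, -0.0]
wrist_force: [-0.5, 0.4, 0.9]
finger_gap: 0.0855
```

Emit:
servo_tool:
  deltas:
    - {"dx":3,"dy":0,"dz":0,"rx":0,"ry":0,"rz":0,"fingers":-1}
    - {"dx":3,"dy":0,"dz":0,"rx":0,"ry":0,"rz":0,"fingers":-1}
    - {"dx":3,"dy":0,"dz":0,"rx":0,"ry":0,"rz":0,"fingers":-1}
    - {"dx":3,"dy":0,"dz":0,"rx":0,"ry":0,"rz":0,"fingers":-1}
    - {"dx":3,"dy":0,"dz":0,"rx":0,"ry":0,"rz":0,"fingers":-1}
    - {"dx":2,"dy":0,"dz":0,"rx":0,"ry":0,"rz":0,"fingers":-1}
    - {"dx":2,"dy":0,"dz":0,"rx":0,"ry":0,"rz":0,"fingers":-1}
    - {"dx":1,"dy":0,"dz":0,"rx":0,"ry":0,"rz":0,"fingers":-1}

```text
clock: 6.5
tcp_pos: [0.4807, -0.0058, 0.1339]
orientation: [0.0, 1.0, 0.004, 0.0]
wrist_force: [-1.3, 0.1, 0.9]
finger_gap: 0.0852
```

```bash
python3 - <<'E'
from h import *
s=env.get_state(); print(np.round(s["tcp_pos"],4),s["clock"],np.round(s["wrist_force"],2))
w=grab("wrist"); save("wrist4",w["img"])
E
```

```text
[ 0.4807 -0.0058  0.1339] 6.5 [-1.34  0.08  0.87]
```

View pics/wrist4.png

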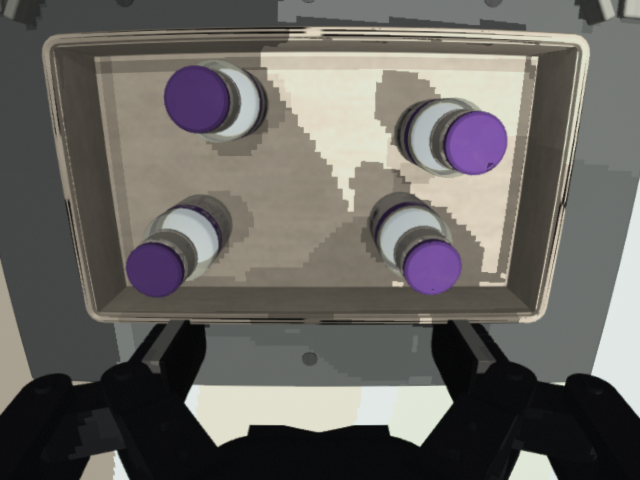

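The tray is now square to the tool, with its front rim at row ~319 from x 90 to 545, and all four vials are standing. I'll check lateral centring numerically.

```bash
python3 - <<'E'
from h import *
w=grab("wrist"); m=np.load("m.npy")
for n,uv,z in [("platL",(32,383),.064),("platR",(583,383),.064),("rim FL",(90,318),.089),("rim FR",(545,320),.089),("rim RL",(44,42),.089),("rim RR",(589,42),.089),("flareL",(45,18),.074),("flareR",(586,18),.074)]:
    print(n,px2w(w,uv,z).round(4))
print("expected plat front", mix(m,[[-.15,.125,.064],[-.15,-.125,.064]]).round(4).tolist(),"flare",mix(m,[[-.007,.0935,.074],[-.007,-.0935,.074]]).round(4).tolist())
save("c4",w["img"][:60],None,1)
# right-hand check from the top camera
c=grab("top"); im=(255*(c["img"]/255.)**.6).astype(np.uint8); save("top4",im,(235,170,355,295),4.8)
E
```

```text
platL [0.4426 0.1209 0.064 ]
platR [ 0.4454 -0.1254  0.064 ]
rim FL [0.4911 0.0699 0.089 ]
rim FR [ 0.4918 -0.0838  0.089 ]
rim RL [0.577  0.0703 0.089 ]
rim RR [ 0.5783 -0.0819  0.089 ]
flareL [0.5866 0.079  0.074 ]
flareR [ 0.5881 -0.0896  0.074 ]
expected plat front [[0.4431, 0.1193, 0.064], [0.4449, -0.1307, 0.064]] flare [[0.5863, 0.0889, 0.074], [0.5877, -0.0981, 0.074]]
```

View pics/top4.png

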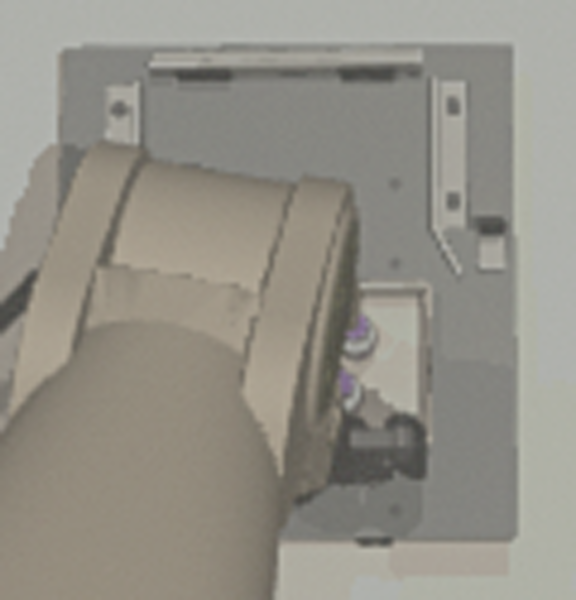

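Wrist and top measurements agree to within a few mm: the tray is 1–4 mm right of centre, well inside the lead-in. About 118 mm remains, and I'll drift slightly left over the push.

Emit:
servo_tool:
  deltas:
    - {"dx":2,"dy":0,"dz":0,"rx":0,"ry":0,"rz":0,"fingers":-1}
    - {"dx":3,"dy":0.2,"dz":0,"rx":0,"ry":0,"rz":0,"fingers":-1}
    - {"dx":4,"dy":0.2,"dz":0,"rx":0,"ry":0,"rz":0,"fingers":-1}
    - {"dx":4,"dy":0.2,"dz":0,"rx":0,"ry":0,"rz":0,"fingers":-1}
    - {"dx":4,"dy":0.2,"dz":0,"rx":0,"ry":0,"rz":0,"fingers":-1}
    - {"dx":4,"dy":0.2,"dz":0,"rx":0,"ry":0,"rz":0,"fingers":-1}
    - {"dx":4,"dy":0.2,"dz":0,"rx":0,"ry":0,"rz":0,"fingers":-1}
    - {"dx":4,"dy":0.2,"dz":0,"rx":0,"ry":0,"rz":0,"fingers":-1}

```text
clock: 7.45
tcp_pos: [0.5099, -0.0044, 0.1339]
orientation: [0.0, 1.0, 0.004, -0.0]
wrist_force: [-2.0, -0.5, 0.9]
finger_gap: 0.0857
```

Emit:
servo_tool:
  deltas:
    - {"dx":4,"dy":0.2,"dz":0,"rx":0,"ry":0,"rz":0,"fingers":-1}
    - {"dx":4,"dy":0.2,"dz":0,"rx":0,"ry":0,"rz":0,"fingers":-1}
    - {"dx":4,"dy":0.2,"dz":0,"rx":0,"ry":0,"rz":0,"fingers":-1}
    - {"dx":4,"dy":0.2,"dz":0,"rx":0,"ry":0,"rz":0,"fingers":-1}
    - {"dx":4,"dy":0.2,"dz":0,"rx":0,"ry":0,"rz":0,"fingers":-1}
    - {"dx":4,"dy":0.2,"dz":0,"rx":0,"ry":0,"rz":0,"fingers":-1}
    - {"dx":4,"dy":0.2,"dz":0,"rx":0,"ry":0,"rz":0,"fingers":-1}
    - {"dx":4,"dy":0.2,"dz":0,"rx":0,"ry":0,"rz":0,"fingers":-1}

```text
clock: 8.25
tcp_pos: [0.5419, -0.0028, 0.1339]
orientation: [0.0, 1.0, 0.004, -0.0]
wrist_force: [-2.4, 0.1, 1.2]
finger_gap: 0.0851
```

Emit:
servo_tool:
  deltas:
    - {"dx":4,"dy":0,"dz":0,"rx":0,"ry":0,"rz":0,"fingers":-1}
    - {"dx":4,"dy":0,"dz":0,"rx":0,"ry":0,"rz":0,"fingers":-1}
    - {"dx":4,"dy":0,"dz":0,"rx":0,"ry":0,"rz":0,"fingers":-1}
    - {"dx":4,"dy":0,"dz":0,"rx":0,"ry":0,"rz":0,"fingers":-1}
    - {"dx":4,"dy":0,"dz":0,"rx":0,"ry":0,"rz":0,"fingers":-1}
    - {"dx":4,"dy":0,"dz":0,"rx":0,"ry":0,"rz":0,"fingers":-1}
    - {"dx":3,"dy":0,"dz":0,"rx":0,"ry":0,"rz":0,"fingers":-1}
    - {"dx":3,"dy":0,"dz":0,"rx":0,"ry":0,"rz":0,"fingers":-1}

```text
clock: 9.05
tcp_pos: [0.5718, -0.0028, 0.1339]
orientation: [0.0, 1.0, 0.004, -0.0]
wrist_force: [-2.4, 0.4, 1.4]
finger_gap: 0.0853
```

Emit:
servo_tool:
  deltas:
    - {"dx":3,"dy":0,"dz":0,"rx":0,"ry":0,"rz":0,"fingers":-1}
    - {"dx":2,"dy":0,"dz":0,"rx":0,"ry":0,"rz":0,"fingers":-1}
    - {"dx":2,"dy":0,"dz":0,"rx":0,"ry":0,"rz":0,"fingers":-1}
    - {"dx":2,"dy":0,"dz":0,"rx":0,"ry":0,"rz":0,"fingers":-1}
    - {"dx":2,"dy":0,"dz":0,"rx":0,"ry":0,"rz":0,"fingers":-1}
    - {"dx":1,"dy":0,"dz":0,"rx":0,"ry":0,"rz":0,"fingers":-1}

```text
clock: 9.65
tcp_pos: [0.5838, -0.0028, 0.1339]
orientation: [0.0, 1.0, 0.004, 0.0]
wrist_force: [-1.8, -0.5, 1.5]
finger_gap: 0.0856
```

Emit:
servo_tool:
  deltas:
    - {"dx":1.5,"dy":0,"dz":0,"rx":0,"ry":0,"rz":0,"fingers":-1}
    - {"dx":1.5,"dy":0,"dz":0,"rx":0,"ry":0,"rz":0,"fingers":-1}
    - {"dx":1.5,"dy":0,"dz":0,"rx":0,"ry":0,"rz":0,"fingers":-1}
    - {"dx":1.5,"dy":0,"dz":0,"rx":0,"ry":0,"rz":0,"fingers":-1}
    - {"dx":1,"dy":0,"dz":0,"rx":0,"ry":0,"rz":0,"fingers":-1}
    - {"dx":1,"dy":0,"dz":0,"rx":0,"ry":0,"rz":0,"fingers":-1}
    - {"dx":1,"dy":0,"dz":0,"rx":0,"ry":0,"rz":0,"fingers":-1}

```text
clock: 10.35
tcp_pos: [0.5926, -0.0028, 0.1339]
orientation: [0.0, 1.0, 0.004, -0.0]
wrist_force: [-2.1, -0.3, -0.1]
finger_gap: 0.0855
```

Emit:
servo_tool:
  deltas:
    - {"dx":1,"dy":0,"dz":0,"rx":0,"ry":0,"rz":0,"fingers":-1}
    - {"dx":1,"dy":0,"dz":0,"rx":0,"ry":0,"rz":0,"fingers":-1}
    - {"dx":1,"dy":0,"dz":0,"rx":0,"ry":0,"rz":0,"fingers":-1}

```text
clock: 10.65
tcp_pos: [0.5956, -0.0028, 0.1339]
orientation: [0.0, 1.0, 0.004, -0.0]
wrist_force: [-1.8, -0.3, 0.1]
finger_gap: 0.0852
```

Emit:
servo_tool:
  deltas:
    - {"dx":1,"dy":0,"dz":0,"rx":0,"ry":0,"rz":0,"fingers":-1}
    - {"dx":0.5,"dy":0,"dz":0,"rx":0,"ry":0,"rz":0,"fingers":-1}

```text
clock: 10.85
tcp_pos: [0.5972, -0.0028, 0.1339]
orientation: [0.0, 1.0, 0.004, 0.0]
wrist_force: [-1.3, 0.9, 0.7]
finger_gap: 0.0857
```

Emit:
servo_tool:
  deltas:
    - {"dx":0.5,"dy":0,"dz":0,"rx":0,"ry":0,"rz":0,"fingers":-1}
    - {"dx":0.5,"dy":0,"dz":0,"rx":0,"ry":0,"rz":0,"fingers":-1}

```text
clock: 11.05
tcp_pos: [0.598, -0.0028, 0.1339]
orientation: [0.0, 1.0, 0.004, -0.0]
wrist_force: [-1.8, 0.7, 0.1]
finger_gap: 0.0858
```

Emit:
servo_tool:
  deltas:
    - {"dx":0.5,"dy":0,"dz":0,"rx":0,"ry":0,"rz":0,"fingers":-1}
    - {"dx":0.5,"dy":0,"dz":0,"rx":0,"ry":0,"rz":0,"fingers":-1}

```text
clock: 11.25
tcp_pos: [0.5991, -0.0028, 0.1339]
orientation: [0.0, 1.0, 0.004, -0.0]
wrist_force: [-1.2, -0.4, -0.1]
finger_gap: 0.0858
```

Emit:
servo_tool:
  deltas:
    - {"dx":0.5,"dy":0,"dz":0,"rx":0,"ry":0,"rz":0,"fingers":-1}
    - {"dx":0.5,"dy":0,"dz":0,"rx":0,"ry":0,"rz":0,"fingers":-1}

```text
clock: 11.45
tcp_pos: [0.6001, -0.0028, 0.1339]
orientation: [0.0, 1.0, 0.004, 0.0]
wrist_force: [-1.4, -0.6, 0.5]
finger_gap: 0.0853
```

Emit:
servo_tool:
  deltas:
    - {"dx":0.5,"dy":0,"dz":0,"rx":0,"ry":0,"rz":0,"fingers":-1}
    - {"dx":0.5,"dy":0,"dz":0,"rx":0,"ry":0,"rz":0,"fingers":-1}

```text
clock: 11.65
tcp_pos: [0.6011, -0.0028, 0.1339]
orientation: [0.0, 1.0, 0.004, -0.0]
wrist_force: [-0.8, 0.4, -0.2]
finger_gap: 0.0856
```

Emit:
servo_tool:
  deltas:
    - {"dx":0.5,"dy":0,"dz":0,"rx":0,"ry":0,"rz":0,"fingers":-1}
    - {"dx":0.5,"dy":0,"dz":0,"rx":0,"ry":0,"rz":0,"fingers":-1}

```text
clock: 11.85
tcp_pos: [0.6015, -0.0028, 0.1339]
orientation: [0.0, 1.0, 0.004, -0.001]
wrist_force: [-4.4, -0.8, 2.0]
finger_gap: 0.0852
```

```bash
python3 - <<'E'
from h import *
s=env.get_state(); print(np.round(s["tcp_pos"],4),s["clock"],np.round(s["wrist_force"],2))
w=grab("wrist"); save("wrist5",w["img"]); np.save("w5.npy",w,allow_pickle=True)
E
```

```text
[ 0.6015 -0.0028  0.1339] 11.85 [-4.35 -0.75  1.96]
```

View pics/wrist5.png

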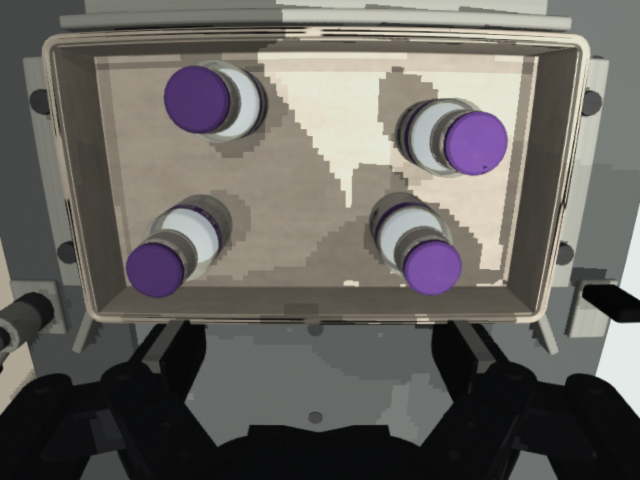

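The tray is in the bay between the guides with the stop right behind its rear rim, and the force has jumped. I'll press a little more so both buffers seat.

Emit:
servo_tool:
  deltas:
    - {"dx":0.5,"dy":0,"dz":0,"rx":0,"ry":0,"rz":0,"fingers":-1}
    - {"dx":0,"dy":0,"dz":0,"rx":0,"ry":0,"rz":0,"fingers":-1}

```text
clock: 12.1
tcp_pos: [0.6016, -0.0028, 0.1339]
orientation: [0.0, 1.0, 0.004, -0.001]
wrist_force: [-6.3, -0.3, 3.9]
finger_gap: 0.085
```

Emit:
servo_tool:
  deltas:
    - {"dx":0.5,"dy":0,"dz":0,"rx":0,"ry":0,"rz":0,"fingers":-1}
    - {"dx":0,"dy":0,"dz":0,"rx":0,"ry":0,"rz":0,"fingers":-1}

```text
clock: 12.3
tcp_pos: [0.6017, -0.0028, 0.1339]
orientation: [0.0, 1.0, 0.004, -0.001]
wrist_force: [-6.5, -0.0, 3.7]
finger_gap: 0.0854
```

```bash
python3 - <<'E'
from h import *
s=env.get_state(); print("F",np.round(s["wrist_force"],1),"M",np.round(s["ft_torque"],2))
w=grab("wrist"); np.save("w6.npy",w,allow_pickle=True)
g=cv2.GaussianBlur(cv2.cvtColor(w["img"],cv2.COLOR_RGB2GRAY),(9,1),0).astype(float)
for c in range(80,560,80):
    d=np.diff(g[:60,c]); print(c,[(int(i),int(d[i])) for i in np.where(abs(d)>14)[0]])
E
```

```text
F [-6.5 -0.   3.7] M [-0.08  1.27 -0.1 ]
80 [(13, 20), (14, 18), (26, -15), (27, -19), (31, 32), (32, 18), (33, 25), (36, -26), (37, 16), (41, -26), (43, 21), (45, -40)]
160 [(23, -21), (26, -24), (27, 26), (28, 38), (30, 50), (32, -38), (33, -43), (34, 48), (35, 18), (38, -31), (40, 23), (42, -35), (53, 27), (54, 35), (55, 16)]
240 [(7, -19), (21, -23), (25, 16), (27, -35), (28, 55), (29, 37), (30, -33), (31, -59), (33, 58), (36, -34), (38, 23), (40, -37), (51, 38), (52, 22), (53, 19)]
320 [(5, -23), (6, -46), (8, 26), (9, 17), (19, -16), (20, -23), (21, -40), (22, -43), (23, -16), (25, 63), (26, 68), (27, 18), (28, -29), (30, 24), (31, 23), (33, -27), (34, -19), (35, -16), (37, 31), (38, 22), (39, -55), (40, -48), (50, 47), (51, 54), (52, 22)]
400 [(5, -33), (6, -38), (8, 15), (9, 21), (10, 19), (21, -20), (22, -56), (23, -44), (25, 24), (26, 69), (27, 51), (29, -46), (30, -75), (31, 92), (32, 41), (34, -100), (35, -59), (36, 69), (37, -15), (40, -16), (51, 73), (52, 36), (58, -17)]
480 [(7, -58), (11, 21), (12, 27), (13, 19), (23, -15), (24, -35), (25, -47), (26, -23), (28, 84), (29, 64), (30, 17), (31, -18), (32, -57), (33, 38), (34, 42), (36, -30), (37, -93), (38, 24), (40, 67), (42, -70), (43, -16), (53, 45), (54, 44), (55, 15)]
```

Stop-edge and rim-edge rows at mirrored columns show the tray about 0.008 rad off the stop, with a slightly larger gap at the left. Mz also points to the right side being loaded more. I'll turn the tool a touch clockwise while pressing.

Emit:
servo_tool:
  deltas:
    - {"dx":0.3,"dy":0,"dz":0,"rx":0,"ry":0,"rz":-0.004,"fingers":-1}
    - {"dx":0,"dy":0,"dz":0,"rx":0,"ry":0,"rz":-0.004,"fingers":-1}
    - {"dx":0,"dy":0,"dz":0,"rx":0,"ry":0,"rz":0,"fingers":-1}

```text
clock: 12.65
tcp_pos: [0.6017, -0.0025, 0.1338]
orientation: [-0.0, 1.0, 0.001, -0.002]
wrist_force: [-7.3, -0.4, 5.0]
finger_gap: 0.0857
```

```bash
cat > gap.py <<'E'
from h import *
s=env.get_state(); print("F",np.round(s["wrist_force"],1),"M",np.round(s["ft_torque"],2),"q",np.round(s["orientation"],4),"p",np.round(s["tcp_pos"],4),s["clock"])
w=grab("wrist")
g=cv2.GaussianBlur(cv2.cvtColor(w["img"],cv2.COLOR_RGB2GRAY),(15,1),0).astype(float)
for c in (110,160,200,240,280,355,395,435,475,525):
    d=np.diff(g[:45,c]); lo=15+np.argmin(d[15:29]); hi=lo+np.argmax(d[lo:lo+12]); 
    f=lambda k,sg:np.average(np.arange(k-2,k+3),weights=np.clip(sg*d[k-2:k+3],1e-3,None))
    a,b=f(lo,-1),f(hi,1); print(c,round(a,1),round(b,1),round(b-a,1))
E
python3 gap.py
```

```text
F [-7.3 -0.4  5. ] M [0.2  1.34 0.34] q [-2.0e-04  1.0e+00  8.0e-04 -1.7e-03] p [ 0.6017 -0.0025  0.1338] 12.65
110 26.5 31.4 4.9
160 23.9 29.7 5.8
200 22.7 33.1 10.4
240 27.0 28.2 1.2
280 26.0 32.4 6.4
355 28.0 29.8 1.8
395 21.1 30.3 9.2
435 22.1 31.2 9.0
475 23.2 27.1 4.0
525 24.9 28.9 4.0
```

The moment swung from right-loaded (-0.1) to left-loaded (+0.34) with no motion of the tool, so both buffers are seated. I'll balance it, then retreat straight back and up.

Emit:
servo_tool:
  deltas:
    - {"dx":0.3,"dy":0,"dz":0,"rx":0,"ry":0,"rz":0.005,"fingers":-1}
    - {"dx":0,"dy":0,"dz":0,"rx":0,"ry":0,"rz":0,"fingers":-1}

```text
clock: 12.9
tcp_pos: [0.6019, -0.0025, 0.1337]
orientation: [-0.0, 1.0, 0.003, -0.002]
wrist_force: [-7.3, 0.2, 4.4]
finger_gap: 0.0855
```

Emit:
servo_tool:
  deltas:
    - {"dx":-1,"dy":0,"dz":0,"rx":0,"ry":0,"rz":0,"fingers":-1}
    - {"dx":-2,"dy":0,"dz":0,"rx":0,"ry":0,"rz":0,"fingers":-1}
    - {"dx":-5,"dy":0,"dz":0,"rx":0,"ry":0,"rz":0,"fingers":-1}
    - {"dx":-15,"dy":0,"dz":0,"rx":0,"ry":0,"rz":0,"fingers":-1}
    - {"dx":-30,"dy":0,"dz":0,"rx":0,"ry":0,"rz":0,"fingers":-1}
    - {"dx":-30,"dy":0,"dz":0,"rx":0,"ry":0,"rz":0,"fingers":-1}
    - {"dx":-15,"dy":0,"dz":20,"rx":0,"ry":0,"rz":0,"fingers":-1}
    - {"dx":0,"dy":0,"dz":40,"rx":0,"ry":0,"rz":0,"fingers":-1}

```text
clock: 13.7
tcp_pos: [0.5011, -0.0023, 0.1916]
orientation: [-0.001, 1.0, 0.003, -0.004]
wrist_force: [1.1, -0.1, 0.4]
finger_gap: 0.0854
```

Emit:
servo_tool:
  deltas:
    - {"dx":0,"dy":20,"dz":40,"rx":0,"ry":0,"rz":0,"fingers":1}
    - {"dx":10,"dy":30,"dz":30,"rx":0,"ry":0,"rz":0,"fingers":1}
    - {"dx":10,"dy":40,"dz":0,"rx":0,"ry":0,"rz":0,"fingers":1}
    - {"dx":0,"dy":30,"dz":0,"rx":0,"ry":0,"rz":0,"fingers":1}
    - {"dx":0,"dy":20,"dz":0,"rx":0,"ry":0,"rz":0,"fingers":1}
    - {"dx":0,"dy":0,"dz":0,"rx":0,"ry":0,"rz":0,"fingers":1}
    - {"dx":0,"dy":0,"dz":0,"rx":0,"ry":0,"rz":0,"fingers":1}

```text
clock: 14.4
tcp_pos: [0.5262, 0.108, 0.2632]
orientation: [-0.01, 1.0, 0.022, -0.001]
wrist_force: [-0.5, 0.7, -0.5]
finger_gap: -0.0001
```

```bash
python3 - <<'E'
from h import *
s=env.get_state(); print(np.round(s["tcp_pos"],4),s["clock"],s["finger_gap"])
w=grab("wrist"); np.save("w7.npy",w,allow_pickle=True); save("wrist7",w["img"])
hsv=cv2.cvtColor(w["img"],cv2.COLOR_RGB2HSV)
red=(((hsv[...,0]<8)|(hsv[...,0]>172))&(hsv[...,1]>150)&(hsv[...,2]>50)).astype(np.uint8)
n,l,st,ce=cv2.connectedComponentsWithStats(red)
for i in range(1,n):
    if st[i,4]>60: print(st[i],ce[i].round(1),px2w(w,ce[i],.0965).round(4))
E
```

```text
[0.5262 0.108  0.2632] 14.4 -6.917994072202416e-05
[135 269  40  39 991] [154.6 288.2] [0.4847 0.2185 0.0965]
[  0 296   5  45 141] [  1.3 318.3] [0.4521 0.339  0.0965]
```

View pics/wrist7.png

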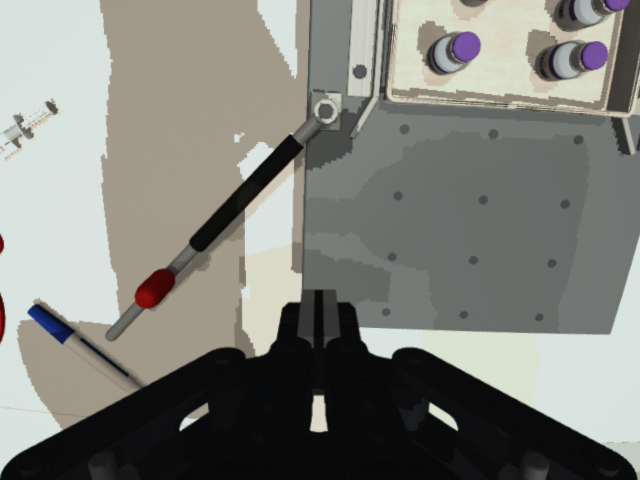

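The tray sits in the bay. The gate is still open, with its handle at (155,288), hinge at (325,110) and bar tip at (110,338). The closed fingers form a block roughly 30 x 22 mm. Now I'll plan the handle arc.

```bash
python3 - <<'E'
from h import *
w=np.load("w7.npy",allow_pickle=True).item()
P={n:px2w(w,uv,z)[:2] for n,uv,z in [("hinge",(325,110),.088),("tip",(110,338),.0805),("s125",(197,245),.0805),("s25",(296,139),.0805),("handle",(154.6,288.2),.1105)]}
for n in P: print(n,P[n].round(4), "r",np.linalg.norm(P[n]-P["hinge"]).round(4))
v=P["tip"]-P["s25"]; a=np.arctan2(-v[0],-v[1]); print("a(world)",a)
H=np.array([.6045,.1085]); print("prior hinge",H)
hg=P["tip"]-v/np.linalg.norm(v)*.232; print("hinge from tip",hg.round(4))
h=(hg+P["hinge"]+H)/3; print("used",h.round(4))
prev=None
for a in np.r_[2.75,2.55,np.arange(a,-.01,-.2),0]:
    u=np.array([np.cos(a),-np.sin(a)]); p=h+.15*np.array([-np.sin(a),-np.cos(a)])-u*.022
    print(round(a,2),(p*1e3).round(0),None if prev is None else ((p-prev)*1e3).round(0)); prev=p
print(np.round(env.get_state()["joint_pos"],2),np.round(env.get_state()["orientation"],3))
E
```

```text
hinge [0.6036 0.1098] r 0.0
tip [0.4324 0.2653] r 0.2313
s125 [0.5114 0.1931] r 0.1242
s25 [0.5852 0.1271] r 0.0252
handle [0.4917 0.212 ] r 0.1515
a(world) 2.3058339013190334
prior hinge [0.6045 0.1085]
hinge from tip [0.6045 0.1097]
used [0.6042 0.1093]
2.75 [567. 256.] None
2.55 [539. 246.] [-28. -10.]
2.31 [508. 226.] [-31. -20.]
2.11 [486. 205.] [-21. -22.]
1.91 [470. 179.] [-17. -25.]
1.71 [458. 151.] [-11. -28.]
1.51 [453. 122.] [ -5. -30.]
1.31 [454.  91.] [  1. -30.]
1.11 [460.  62.] [  7. -30.]
0.91 [473.  34.] [ 12. -28.]
0.71 [490.   9.] [ 18. -25.]
0.51 [512. -11.] [ 22. -21.]
0.31 [538. -27.] [ 26. -16.]
0.11 [566. -38.] [ 28. -10.]
0.0 [582. -41.] [16. -3.]
[ 0.04  0.26 -0.13  1.18  0.02  3.14] [-0.01   1.     0.022 -0.001]
```

Hinge, tip, sleeve and handle radii all match the given sizes (151, 231, 124 and 25 mm), with a=2.31. Joint 6 is at its limit, so I'll turn the tool positively (+0.75) on the way to the far side of the handle.

Emit:
servo_tool:
  deltas:
    - {"dx":0,"dy":0,"dz":0,"rx":0,"ry":0,"rz":0.12,"fingers":1}
    - {"dx":0,"dy":15,"dz":0,"rx":0,"ry":0,"rz":0.13,"fingers":1}
    - {"dx":5,"dy":30,"dz":0,"rx":0,"ry":0,"rz":0.13,"fingers":1}
    - {"dx":5,"dy":35,"dz":0,"rx":0,"ry":0,"rz":0.13,"fingers":1}
    - {"dx":5,"dy":35,"dz":0,"rx":0,"ry":0,"rz":0.13,"fingers":1}
    - {"dx":5,"dy":30,"dz":0,"rx":0,"ry":0,"rz":0.11,"fingers":1}
    - {"dx":0,"dy":0,"dz":0,"rx":0,"ry":0,"rz":0,"fingers":1}
    - {"dx":0,"dy":0,"dz":0,"rx":0,"ry":0,"rz":0,"fingers":1}

```text
clock: 15.25
tcp_pos: [0.5465, 0.2532, 0.2633]
orientation: [-0.01, 0.922, 0.387, -0.005]
wrist_force: [0.3, -1.1, -0.5]
finger_gap: 0.0
```

```bash
python3 -c "
from h import *
s=env.get_state();q=s['orientation'];print(np.round(s['tcp_pos'],4),R.from_quat([q[1],q[2],q[3],q[0]]).as_matrix().round(3),np.round(s['joint_pos'],2))"
```

```text
[0.5465 0.2532 0.2633] [[ 0.7    0.713 -0.016]
 [ 0.714 -0.7    0.014]
 [-0.002 -0.021 -1.   ]] [0.29 0.39 0.05 1.25 0.02 2.64]
```

Emit:
servo_tool:
  deltas:
    - {"dx":0,"dy":0,"dz":-25,"rx":0,"ry":0,"rz":0,"fingers":1}
    - {"dx":0,"dy":0,"dz":-30,"rx":0,"ry":0,"rz":0,"fingers":1}
    - {"dx":0,"dy":0,"dz":-20,"rx":0,"ry":0,"rz":0,"fingers":1}
    - {"dx":0,"dy":0,"dz":-12,"rx":0,"ry":0,"rz":0,"fingers":1}
    - {"dx":-10,"dy":-8,"dz":0,"rx":0,"ry":0,"rz":0,"fingers":1}
    - {"dx":-10,"dy":-8,"dz":0,"rx":0,"ry":0,"rz":0,"fingers":1}
    - {"dx":-9,"dy":-6,"dz":0,"rx":0,"ry":0,"rz":0,"fingers":1}
    - {"dx":-7,"dy":-5,"dz":0,"rx":0,"ry":0,"rz":0,"fingers":1}

```text
clock: 16.05
tcp_pos: [0.5102, 0.2256, 0.1774]
orientation: [-0.01, 0.922, 0.387, -0.004]
wrist_force: [0.2, 0.9, 0.7]
finger_gap: -0.0003
```

Emit:
servo_tool:
  deltas:
    - {"dx":-8,"dy":-7,"dz":0,"rx":0,"ry":0,"rz":0.02,"fingers":1}
    - {"dx":-8,"dy":-7,"dz":0,"rx":0,"ry":0,"rz":0.02,"fingers":1}
    - {"dx":-8,"dy":-7,"dz":0,"rx":0,"ry":0,"rz":0.02,"fingers":1}
    - {"dx":-5,"dy":-8,"dz":0,"rx":0,"ry":0,"rz":0.02,"fingers":1}
    - {"dx":-6,"dy":-9,"dz":0,"rx":0,"ry":0,"rz":0.02,"fingers":1}
    - {"dx":-5,"dy":-9,"dz":0,"rx":0,"ry":0,"rz":0.02,"fingers":1}
    - {"dx":-4,"dy":-9,"dz":0,"rx":0,"ry":0,"rz":0.02,"fingers":1}
    - {"dx":-4,"dy":-9,"dz":0,"rx":0,"ry":0,"rz":0.02,"fingers":1}

```text
clock: 16.85
tcp_pos: [0.4622, 0.1612, 0.1771]
orientation: [-0.009, 0.887, 0.461, -0.005]
wrist_force: [0.3, 1.2, 0.3]
finger_gap: 0.0001
```

```bash
cat > gate.py <<'E'
from h import *
s=env.get_state(); print(np.round(s["tcp_pos"],4),s["clock"],np.round(s["wrist_force"],1))
for n in ("wrist","top"):
  w=grab(n); hsv=cv2.cvtColor(w["img"],cv2.COLOR_RGB2HSV)
  red=(((hsv[...,0]<8)|(hsv[...,0]>172))&(hsv[...,1]>130)&(hsv[...,2]>40)).astype(np.uint8)
  k,l,st,ce=cv2.connectedComponentsWithStats(red)
  for i in range(1,k):
    if st[i,4]>(60 if n=="wrist" else 3):
        p=px2w(w,ce[i],.1105)[:2]; v=p-[.6042,.1093]; print(n,st[i],p.round(3),"r",np.linalg.norm(v).round(3),"a",np.arctan2(-v[0],-v[1]).round(3))
E
python3 gate.py
```

```text
[0.4622 0.1612 0.1771] 16.85 [0.3 1.2 0.3]
top [626 104   5  22  47] [ 0.875 -0.866] r 1.012 a -0.271
top [632 136   2   5   6] [ 0.811 -0.87 ] r 1.001 a -0.208
top [  72  267   62   62 2842] [0.403 0.465] r 0.409 a 2.627
top [231 272   7   7  30] [0.457 0.141] r 0.151 a 1.782
top [ 20 300  35  82 418] [0.296 0.619] r 0.595 a 2.598
top [ 26 304   1   4   4] [0.382 0.649] r 0.584 a 2.751
top [ 24 315   1   4   4] [0.355 0.651] r 0.596 a 2.71
top [ 18 342   2   4   5] [0.291 0.657] r 0.631 a 2.622
top [ 17 348   1   4   4] [0.277 0.658] r 0.639 a 2.603
top [ 16 353   1   4   4] [0.265 0.659] r 0.646 a 2.588
top [ 14 363   1   4   4] [0.242 0.66 ] r 0.66 a 2.56
top [ 12 368   2  14  15] [0.219 0.661] r 0.673 a 2.532
```

The gate follows: top-camera handle at r=0.151 m, a=1.78. I'll continue along the arc.

Emit:
servo_tool:
  deltas:
    - {"dx":-4,"dy":-10,"dz":0,"rx":0,"ry":0,"rz":0.02,"fingers":1}
    - {"dx":-2,"dy":-10,"dz":0,"rx":0,"ry":0,"rz":0.02,"fingers":1}
    - {"dx":-2,"dy":-10,"dz":0,"rx":0,"ry":0,"rz":0.02,"fingers":1}
    - {"dx":-1,"dy":-9,"dz":0,"rx":0,"ry":0,"rz":0.02,"fingers":1}
    - {"dx":0,"dy":-10,"dz":0,"rx":0,"ry":0,"rz":0.02,"fingers":1}
    - {"dx":0,"dy":-10,"dz":0,"rx":0,"ry":0,"rz":0.03,"fingers":1}
    - {"dx":1,"dy":-11,"dz":0,"rx":0,"ry":0,"rz":0.03,"fingers":1}
    - {"dx":2,"dy":-10,"dz":0,"rx":0,"ry":0,"rz":0.03,"fingers":1}

```text
clock: 17.75
tcp_pos: [0.4564, 0.0816, 0.1769]
orientation: [-0.009, 0.84, 0.543, -0.006]
wrist_force: [-0.3, 0.5, 0.0]
finger_gap: 0.0002
```

Emit:
servo_tool:
  deltas:
    - {"dx":2,"dy":-10,"dz":0,"rx":0,"ry":0,"rz":0.03,"fingers":1}
    - {"dx":3,"dy":-9,"dz":0,"rx":0,"ry":0,"rz":0.03,"fingers":1}
    - {"dx":4,"dy":-10,"dz":0,"rx":0,"ry":0,"rz":0.03,"fingers":1}
    - {"dx":4,"dy":-9,"dz":0,"rx":0,"ry":0,"rz":0.03,"fingers":1}
    - {"dx":5,"dy":-9,"dz":0,"rx":0,"ry":0,"rz":0.03,"fingers":1}
    - {"dx":6,"dy":-9,"dz":0,"rx":0,"ry":0,"rz":0.03,"fingers":1}
    - {"dx":6,"dy":-8,"dz":0,"rx":0,"ry":0,"rz":0.03,"fingers":1}
    - {"dx":6,"dy":-8,"dz":0,"rx":0,"ry":0,"rz":0.03,"fingers":1}

```text
clock: 18.55
tcp_pos: [0.4929, 0.0098, 0.1769]
orientation: [-0.008, 0.769, 0.639, -0.007]
wrist_force: [-0.3, 0.5, -0.0]
finger_gap: 0.0001
```

```bash
python3 gate.py | grep -v "r 0\.[4-9]\|r 1"
```

```text
[0.4929 0.0098 0.1769] 18.55 [-0.3  0.5 -0. ]
wrist [357 312  34  47 963] [ 0.511 -0.002] r 0.145 a 0.693
```

Emit:
servo_tool:
  deltas:
    - {"dx":6,"dy":-7,"dz":0,"rx":0,"ry":0,"rz":0.03,"fingers":1}
    - {"dx":6,"dy":-7,"dz":0,"rx":0,"ry":0,"rz":0.03,"fingers":1}
    - {"dx":7,"dy":-7,"dz":0,"rx":0,"ry":0,"rz":0.03,"fingers":1}
    - {"dx":8,"dy":-6,"dz":0,"rx":0,"ry":0,"rz":0.03,"fingers":1}
    - {"dx":9,"dy":-5,"dz":0,"rx":0,"ry":0,"rz":0.02,"fingers":1}
    - {"dx":9,"dy":-5,"dz":0,"rx":0,"ry":0,"rz":0,"fingers":1}
    - {"dx":7,"dy":-3,"dz":0,"rx":0,"ry":0,"rz":0,"fingers":1}
    - {"dx":6,"dy":-3,"dz":0,"rx":0,"ry":0,"rz":0,"fingers":1}

```text
clock: 19.45
tcp_pos: [0.5512, -0.0334, 0.1768]
orientation: [-0.008, 0.723, 0.691, -0.007]
wrist_force: [-0.5, -1.0, -1.2]
finger_gap: 0.0003
```

Emit:
servo_tool:
  deltas:
    - {"dx":5,"dy":-2,"dz":0,"rx":0,"ry":0,"rz":0,"fingers":1}
    - {"dx":5,"dy":-2,"dz":0,"rx":0,"ry":0,"rz":0,"fingers":1}
    - {"dx":4,"dy":-1,"dz":0,"rx":0,"ry":0,"rz":0,"fingers":1}
    - {"dx":3,"dy":-1,"dz":0,"rx":0,"ry":0,"rz":0,"fingers":1}
    - {"dx":2,"dy":0,"dz":0,"rx":0,"ry":0,"rz":0,"fingers":1}

```text
clock: 19.95
tcp_pos: [0.5698, -0.0394, 0.1769]
orientation: [-0.008, 0.723, 0.691, -0.008]
wrist_force: [-0.2, -0.5, -0.3]
finger_gap: 0.0001
```

```bash
python3 gate.py | grep -v "r 0\.[4-9]\|r 1"
```

```text
[ 0.5698 -0.0394  0.1769] 19.95 [-0.2 -0.5 -0.3]
wrist [ 353  282   48   70 2429] [ 0.591 -0.041] r 0.151 a 0.087
```

Emit:
servo_tool:
  deltas:
    - {"dx":2,"dy":0,"dz":0,"rx":0,"ry":0,"rz":0,"fingers":1}
    - {"dx":2,"dy":0,"dz":0,"rx":0,"ry":0,"rz":0,"fingers":1}
    - {"dx":2,"dy":0,"dz":0,"rx":0,"ry":0,"rz":0,"fingers":1}
    - {"dx":2,"dy":0,"dz":0,"rx":0,"ry":0,"rz":0,"fingers":1}
    - {"dx":1,"dy":0,"dz":0,"rx":0,"ry":0,"rz":0,"fingers":1}

```text
clock: 20.55
tcp_pos: [0.5789, -0.0394, 0.1769]
orientation: [-0.008, 0.723, 0.691, -0.007]
wrist_force: [-1.1, -0.1, 0.0]
finger_gap: 0.0002
```

Emit:
servo_tool:
  deltas:
    - {"dx":1,"dy":0,"dz":0,"rx":0,"ry":0,"rz":0,"fingers":1}
    - {"dx":1,"dy":0,"dz":0,"rx":0,"ry":0,"rz":0,"fingers":1}

```text
clock: 20.75
tcp_pos: [0.5807, -0.0393, 0.1769]
orientation: [-0.008, 0.723, 0.691, -0.007]
wrist_force: [-1.8, -0.8, -1.4]
finger_gap: 0.0
```

Emit:
servo_tool:
  deltas:
    - {"dx":1,"dy":0,"dz":0,"rx":0,"ry":0,"rz":0,"fingers":1}
    - {"dx":0.5,"dy":0,"dz":0,"rx":0,"ry":0,"rz":0,"fingers":1}

```text
clock: 20.95
tcp_pos: [0.5822, -0.0393, 0.1769]
orientation: [-0.008, 0.723, 0.691, -0.007]
wrist_force: [-0.7, -0.1, 0.0]
finger_gap: 0.0001
```

Emit:
servo_tool:
  deltas:
    - {"dx":0.5,"dy":0,"dz":0,"rx":0,"ry":0,"rz":0,"fingers":1}
    - {"dx":0.5,"dy":0,"dz":0,"rx":0,"ry":0,"rz":0,"fingers":1}

```text
clock: 21.15
tcp_pos: [0.5831, -0.0393, 0.1769]
orientation: [-0.008, 0.723, 0.691, -0.007]
wrist_force: [-0.6, -0.6, -0.4]
finger_gap: 0.0001
```

Emit:
servo_tool:
  deltas:
    - {"dx":0.5,"dy":0,"dz":0,"rx":0,"ry":0,"rz":0,"fingers":1}
    - {"dx":0.5,"dy":0,"dz":0,"rx":0,"ry":0,"rz":0,"fingers":1}

```text
clock: 21.35
tcp_pos: [0.5836, -0.0393, 0.1768]
orientation: [-0.008, 0.723, 0.691, -0.008]
wrist_force: [-2.8, -1.1, 2.0]
finger_gap: -0.0001
```

Emit:
servo_tool:
  deltas:
    - {"dx":0.5,"dy":0,"dz":0,"rx":0,"ry":0,"rz":0,"fingers":1}
    - {"dx":0.5,"dy":0,"dz":0,"rx":0,"ry":0,"rz":0,"fingers":1}

```text
clock: 21.55
tcp_pos: [0.5838, -0.0393, 0.1768]
orientation: [-0.009, 0.723, 0.691, -0.009]
wrist_force: [-7.1, -0.7, 3.6]
finger_gap: -0.0002
```

```bash
python3 gate.py | grep -v "r 0\.[4-9]\|r 1"
```

```text
[ 0.5838 -0.0393  0.1768] 21.55 [-7.1 -0.7  3.6]
wrist [ 352  284   48   70 2361] [ 0.605 -0.042] r 0.151 a -0.003
```

The gate is against the catch: the force rose to 7 N with no further motion, and a≈0. I'll retreat and do a last check.

Emit:
servo_tool:
  deltas:
    - {"dx":-2,"dy":0,"dz":0,"rx":0,"ry":0,"rz":0,"fingers":1}
    - {"dx":-8,"dy":0,"dz":0,"rx":0,"ry":0,"rz":0,"fingers":1}
    - {"dx":-20,"dy":0,"dz":0,"rx":0,"ry":0,"rz":0,"fingers":1}
    - {"dx":-20,"dy":0,"dz":20,"rx":0,"ry":0,"rz":0,"fingers":1}
    - {"dx":0,"dy":0,"dz":40,"rx":0,"ry":0,"rz":-0.1,"fingers":1}
    - {"dx":0,"dy":0,"dz":40,"rx":0,"ry":0,"rz":-0.14,"fingers":1}
    - {"dx":0,"dy":0,"dz":30,"rx":0,"ry":0,"rz":-0.14,"fingers":1}
    - {"dx":0,"dy":0,"dz":0,"rx":0,"ry":0,"rz":-0.14,"fingers":1}

```text
clock: 22.45
tcp_pos: [0.537, -0.0396, 0.3122]
orientation: [-0.006, 0.877, 0.48, -0.001]
wrist_force: [0.7, -0.6, -0.1]
finger_gap: 0.0003
```

Emit:
servo_tool:
  deltas:
    - {"dx":10,"dy":10,"dz":0,"rx":0,"ry":0,"rz":-0.14,"fingers":1}
    - {"dx":20,"dy":10,"dz":0,"rx":0,"ry":0,"rz":-0.14,"fingers":1}
    - {"dx":20,"dy":10,"dz":0,"rx":0,"ry":0,"rz":-0.14,"fingers":1}
    - {"dx":20,"dy":10,"dz":0,"rx":0,"ry":0,"rz":-0.14,"fingers":1}
    - {"dx":10,"dy":0,"dz":0,"rx":0,"ry":0,"rz":-0.14,"fingers":1}
    - {"dx":0,"dy":0,"dz":0,"rx":0,"ry":0,"rz":-0.14,"fingers":1}
    - {"dx":0,"dy":0,"dz":0,"rx":0,"ry":0,"rz":0,"fingers":1}
    - {"dx":0,"dy":0,"dz":0,"rx":0,"ry":0,"rz":0,"fingers":1}

```text
clock: 23.25
tcp_pos: [0.615, 0.0008, 0.307]
orientation: [-0.011, 0.996, 0.085, -0.001]
wrist_force: [0.8, 0.2, -0.3]
finger_gap: -0.0005
```

```bash
python3 gate.py | grep -v "r 0\.[4-9]\|r 1"; python3 - <<'E'
from h import *
w=grab("wrist"); im=(255*(w["img"]/255.)**.7).astype(np.uint8); np.save("w9.npy",w,allow_pickle=True)
m=[.596,-.004,.003]
b=w2px(w,mix(m,[[.13,.13,.064],[.13,-.13,.064],[-.06,-.13,.064],[-.06,.13,.064]]))
lo=np.clip(b.min(0)-15,0,[640,480]).astype(int); hi=np.clip(b.max(0)+15,0,[640,480]).astype(int); f=min(800/(hi-lo)[0],600/(hi-lo)[1]); print(lo,hi,f)
save("fin",im,(*lo,*hi),f)
E
```

```text
[0.615  0.0008 0.307 ] 23.25 [ 0.8  0.2 -0.3]
wrist [365 235  25  32 592] [ 0.603 -0.041] r 0.15 a 0.007
top [305 214   6   7  28] [ 0.605 -0.039] r 0.148 a -0.008
[151  23] [536 334] 1.9292604501607717
```

View pics/fin.png

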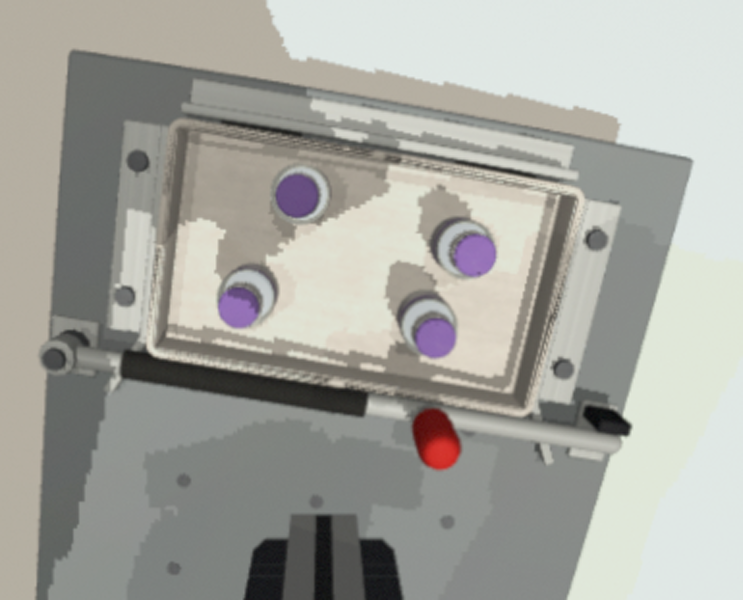

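The last picture shows the gate bar across the tray's front and against the black catch at (605,420). The tray is parallel to the rear stop between the guides, all four vials are standing, and the fingers are clear.

```bash
python3 -c "
from workcell import job
print(job.hand_in())"
```

```text
the job is handed in; nothing more can be done
None
```

The tray is home against the rear stop, the gate is shut across its front, and the job was handed in at about 23 s on the robot's clock.

- **Tray:** I pushed it along the platform with both open fingertips, which squared it and took it in between the guides. At the stop I pressed to about 7 N. An edge check there put the tray about 0.008 rad off the stop, so I turned the tool slightly while pressing. Each side was loaded in turn and nothing moved further, so I took both buffers as seated. A repeat of the edge check was too noisy to confirm this.
- **Gate:** I then pushed it round by the red handle, with the fingers closed, until it stopped against the catch at about 7 N.
- **Last checks:** the wrist and top cameras gave the gate angle as +0.007 and -0.008 rad, which is shut within measurement error. The final picture shows the tray parallel to the stop, all four vials standing, the gate on the catch and the robot clear.
- **Not as planned:** my first moves were refused for missing keys, with nothing moved. Joint 6 also reached its limit (3.14 rad) during one retreat, leaving the tool tilted about 0.02 rad for the rest of the job. I did not re-measure the other things on the worktop afterwards, but the arm never went near them at low height.

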